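# Seat the rocking lid on a film box

### The arm

A 6-joint arm with a two-finger parallel gripper is mounted at the origin on the work surface. World frame = base frame: x ahead of the robot, y to its left, z up, the work surface at z = 0. Lengths are in m, angles in rad, forces in N, time in s.
With the tool pointing down it reaches from about 0.3 to 0.95 m from the base axis. Payload 3.1 kg.
Tool frame: the origin (TCP) lies midway between the tips of the shut fingers; the grasp point (between the pads) lies 19 mm behind it; z points along the fingers, y is the direction in which the jaws open and shut (so a half turn about z gives the same grasp; the last joint's range is limited). The gripper opens to 85 mm and grips with 20 to 120 N. Pads are 22 mm wide; open, the fingers measure 114 mm over their backs; the gripper's body (76 mm by 85 mm) begins 54 mm behind the grasp point. The pads swing forward as they close: fully open they stand 13 mm farther back than shut.
Start: joints at [1.243, 0.308, 1.634, -0, 1.2, -0.07], TCP at [0.159, 0.604, 0.231] pointing down, gripper open.
Joint ranges: [-3.06, 3.06], [-0.79, 1.96], [0.05, 2.63], [-1.19, 4.34], [0.05, 2.64], [-2.94, 2.94]. Speed limits (rad/s): [2.79, 2.79, 3.14, 3.14, 3.14, 3.14].

### API

Orientations are given as a 3x3 rotation matrix whose columns are the frame's x, y, z axes.
In Python, from station import r gives the robot as it stands. The module is installed in compiled form; this text tells all that it offers.
- The arm moves only by the shell command python3 -m creep 'ROWS' [FORCE]. ROWS is JSON, a list of rows, each an object of numbers: "x", "y", "z": the shift along the tool's x, y, z in mm; "wx", "wy", "wz": the turn, a rotation vector about the tool's x, y, z in rad; "gripper": the finger opening in mm, from 0 to 85.4. A call has 1 to 8 rows; each row shifts and turns the pose as measured when the row begins, along the tool's axes as they then stand; what a row does not reach is not made up. A row lasts 1/10 s, in which the tool goes at most 50 mm and 8.59 degrees, less where a joint would pass 70% of its speed; a pose out of reach is approached as far as the arm can. A call is refused whole if a number of a shift passes 50 or a number of a turn 0.15, either way. A call with a gripper value outside its range is refused whole. The fingers move at their own pace and stop on an object; FORCE is the grip in N (left out, the last holds). Time passes only in rows, so rows that do not move let the fingers close. It gives the time, the measured TCP pose, the force and the opening at its end, in the units of the state.
- r.sense(): the state, without advancing time (a new reading comes with each control period).
- r.get_image(name): name is "side" or "top"; returns the picture (480x640x3 uint8, red, green, blue); there is no depth.
- r.calibration(name): a dict with "intrinsics" (3x3 intrinsics, pixels), "k1" (the pictures are not rectified: a ray, as slopes to the right and down, at radius r is drawn at 1 + k1 r^2 times it, then the intrinsics apply), "cam_to_world" (4x4, takes a point from camera to world coordinates). Camera axes: x right, y up, looking along -z (the intrinsics and any distortion apply to the point x, -y, -z); pixel columns grow to the right and rows downward; lengths in m; the calibration is good to about 2 mm. A picture is of the moment at which its call begins. calibration takes no time and is no camera call.
- r.hand_in(): hands the job in, once; it reports no verdict.
The state is a dict: "time_s": time; "joint_pos": joint angles; "joint_velocities": joint speeds; "tau": joint torques, N m; "tool_pos": TCP position; "eef_rot": TCP orientation; "force": force on the tool from outside, world axes, zero at the start; "torque": the same for the moment, N m; "width": opening from 0.0 (shut) to 1.0 (fully open).
Only numpy, scipy, OpenCV 4.12 (cv2) and the standard library are available. Lean on these libraries where they do the work, as an engineer would, in place of code of your own. Each camera call takes 0.05 s, during which the arm holds its last target.

### The job

One of the five film boxes on the mat has a lid that is not seated: it rocks when pressed near its edge, while the other four are firm. Find it by pressing with the fingertips, push that lid fully home so that it lies level, and finish the program with the fingertips still pressing down on it, holding it shut. Lift nothing, and leave the things around the boxes where they are.

Things in the scene. Friction and masses are not known exactly. Their poses are not given: they have to be found in the camera images.
- lid_a: Lid of film box A, white plastic, square 72 x 72 mm, one of five that look the same. Origin: centre of its flat top face; x and y axes parallel to its sides, z up. Four of the five lids are rigidly home: pressed anywhere, they do not give. The fifth, loose one can have any place.
- lid_b: Lid of film box B, white plastic, square 72 x 72 mm, one of five that look the same. Origin: centre of its flat top face; x and y axes parallel to its sides, z up. The loose lid, whichever it is, lies level until touched; pressed 26 mm from its middle it tips that way with about 2 N, the pressed spot sinking 4 to 5 mm, and springs back level.
- lid_c: Lid of film box C, white plastic, square 72 x 72 mm, one of five that look the same. Origin: centre of its flat top face; x and y axes parallel to its sides, z up. The loose lid, whichever it is, when pressed at its middle holds until about 9 N, then slides straight down 6 mm onto the hard rim, stays there and rocks no more.
- lid_d: Lid of film box D, white plastic, square 72 x 72 mm, one of five that look the same. Origin: centre of its flat top face; x and y axes parallel to its sides, z up. Edges of neighbouring lids are at least 8 mm apart; lid plate 3 mm thick with a 14 mm skirt.
- lid_e: Lid of film box E, white plastic, square 72 x 72 mm, one of five that look the same. Origin: centre of its flat top face; x and y axes parallel to its sides, z up. The body of each box, under its lid, is amber and 66 mm square.
- mat: White paper mat, 250 x 460 x 3 mm, fixed to the bench; origin at the centre of its underside. The five boxes are fixed on it, each turned a little, and change places from run to run. They stand at slightly different heights, lid tops 35 to 43 mm above the bench, so height does not tell which lid is loose.
- vial: Small amber vial with black cap, 28 mm across, 50 mm tall, on the mat beside the boxes: a bystander. Origin at the centre of its underside.
- weight: Small brass balance weight with a knob, 30 mm across, 43 mm tall, on the mat beside the boxes: a bystander. Origin at the centre of its underside.
- jar: Amber jar with a metal cap, 72 mm across, 95 mm tall, on the bench to the robot's left of the mat: a bystander. Origin at the centre of its underside.
- spatula: Slim steel lab spatula, 190 mm long and 14 mm wide, lying on the bench to the robot's right of the mat: a bystander. Origin near the middle of its length, underneath; x axis along it.
Mind the look-alikes: they are no part of the job. Leave any blue look-alike of the part that bears lid_d alone.

How it is judged:
At the end, for the whole second after the job is handed in: The lid that rocked is home on its rim (its middle at least 4.2 mm lower than at the start, out of 6 mm, and level within 2 degrees), and the fingers are still pressing on that same lid with more than 1.5 N (((distance of lid_a from where it was at the start of the episode above 0.0042 m and angle between lid_a's own z axis and vertical below 0.035 rad and contact force between the fingers and lid_a above 1.5 N) or (distance of lid_b from where it was at the start of the episode above 0.0042 m and angle between lid_b's own z axis and vertical below 0.035 rad and contact force between the fingers and lid_b above 1.5 N) or (distance of lid_c from where it was at the start of the episode above 0.0042 m and angle between lid_c's own z axis and vertical below 0.035 rad and contact force between the fingers and lid_c above 1.5 N) or (distance of lid_d from where it was at the start of the episode above 0.0042 m and angle between lid_d's own z axis and vertical below 0.035 rad and contact force between the fingers and lid_d above 1.5 N) or (distance of lid_e from where it was at the start of the episode above 0.0042 m and angle between lid_e's own z axis and vertical below 0.035 rad and contact force between the fingers and lid_e above 1.5 N))); the arm keeps its last pose, push and grip.
It fails at once if a lid is lifted or pulled away (its middle over 10 mm from where it was) (distance of any of lid_a, lid_b, lid_c, lid_d, lid_e from where it was at the start of the episode above 0.01 m).
It fails at once if a bystander (vial, weight, jar or spatula) is lifted, knocked over or shifted by more than 15 mm (distance of any of vial, weight, jar, spatula from where it was at the start of the episode above 0.015 m).
It also fails if it takes over 48 s, if anything falls off the work surface, if the arm or the gripper's body presses on something with over 40 N, if the wrist force passes 120 N, or if a joint passes its speed limit or range.

## Working session

There is one attempt and no reset: what is moved stays moved. The work goes in short steps, Python scripts to look and compute and a shell command to move; the robot and the scene stay as the last step left them, time stands still between calls to the robot, and variables do not carry over. Pictures are saved under pics/ and viewed, and the job is handed in when it is done.

```bash
mkdir -p pics; python3 - <<'E'
from station import r
import cv2
s=r.sense()
for k in s: print(k,s[k])
for n in("top","side"):
    cv2.imwrite(f"pics/{n}0.png",cv2.cvtColor(r.get_image(n),cv2.COLOR_RGB2BGR))
    print(r.calibration(n))
E
```

```text
time_s 0.0
joint_pos [ 1.24332091e+00  3.09006773e-01  1.63520549e+00  1.37465463e-05
  1.19968626e+00 -6.96430177e-02]
joint_velocities [-0.00048486  0.00027409 -0.00025902 -0.00022811  0.00072471 -0.00045171]
tau [ 7.84880103e-04 -4.15249121e+01 -2.76666927e+01  5.53126927e-05
  1.02148927e-02 -5.82414437e-07]
tool_pos [0.1590872  0.60355903 0.23003695]
eef_rot [[-9.66943614e-01  2.54989173e-01 -7.53820780e-04]
 [ 2.54990228e-01  9.66941174e-01 -2.17920753e-03]
 [ 1.73226027e-04 -2.29938773e-03 -9.99997341e-01]]
force [-0.09016261  0.68860007  0.25328486]
torque [-0.03118762  0.00954796 -0.01474764]
width 0.9973491561564483
{'intrinsics': array([[445.23167782,   0.        , 315.4048187 ],
       [  0.        , 445.23167782, 238.61440675],
       [  0.        ,   0.        ,   1.        ]]), 'k1': -0.07312123817761496, 'cam_to_world': array([[-0.00160366,  0.99355041, -0.11337992,  0.45027315],
       [-0.9998469 , -0.00356863, -0.01713003, -0.03769426],
       [-0.01742416,  0.11333509,  0.99340402,  1.21348612],
       [ 0.        ,  0.        ,  0.        ,  1.        ]])}
{'intrinsics': array([[454.47510532,   0.        , 320.31197045],
       [  0.        , 454.47510532, 245.55208334],
       [  0.        ,   0.        ,   1.        ]]), 'k1': -0.06903100484408257, 'cam_to_world': array([[ 0.92034414,  0.252349  , -0.29880872,  0.26451281],
       [-0.39080734,  0.56333158, -0.72796096, -0.79616847],
       [-0.01537183,  0.78675124,  0.61707876,  0.7127657 ],
       [ 0.        ,  0.        ,  0.        ,  1.        ]])}
```

View pics/top0.png

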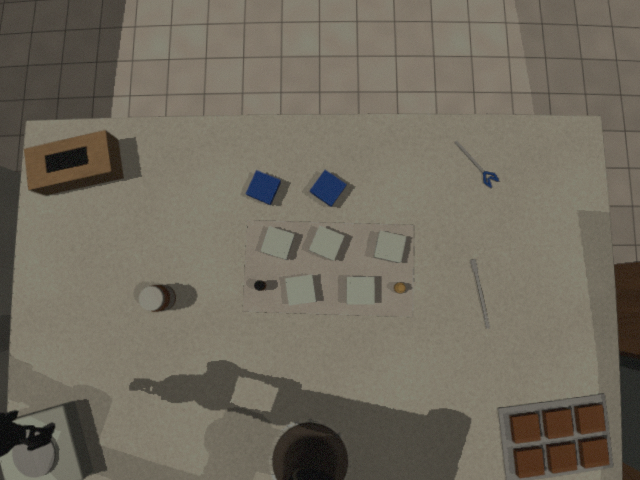

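View pics/side0.png

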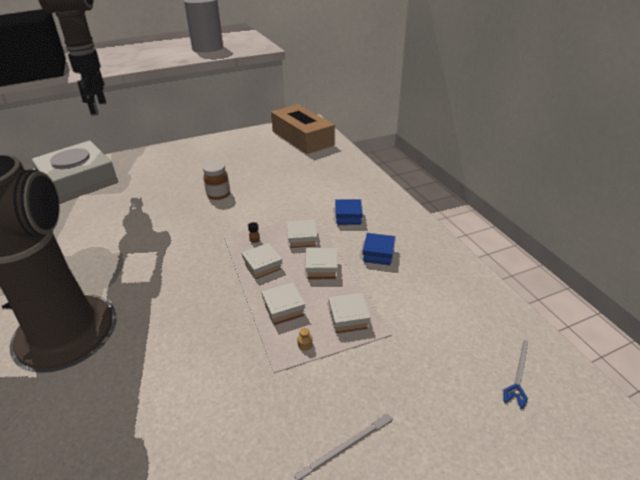

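The top view shows five white lids at about (279,242), (328,243), (390,246), (300,290) and (361,290). The vial is at (260,286), the weight at (400,287), the jar at (155,297) and the spatula at (480,293). The two blue boxes at (264,187) and (328,188) are look-alikes off the mat, so I leave them alone. Next I measure the lids.

```bash
cat > h.py <<'E'
import numpy as np, cv2
from station import r
def ray(n,px):
    c=r.calibration(n);K=c["intrinsics"];M=c["cam_to_world"]
    d=np.array([(px[0]-K[0,2])/K[0,0],(px[1]-K[1,2])/K[1,1]])
    u=d.copy()
    for _ in range(20): u=d/(1+c["k1"]*(u@u))
    return M[:3,3],M[:3,:3]@np.array([u[0],-u[1],-1.])
def plane(n,px,z):
    o,d=ray(n,px);return o+d*(z-o[2])/d[2]
def tri(p,q):
    o1,d1=ray("top",p);o2,d2=ray("side",q)
    A=np.c_[d1,-d2];t=np.linalg.lstsq(A,o2-o1,rcond=None)[0]
    a=o1+d1*t[0];b=o2+d2*t[1];return (a+b)/2,np.linalg.norm(a-b)
E
python3 - <<'E'
from h import *
for n in("top","side"):
    im=cv2.imread(f"pics/{n}0.png");x,y,w,h=((235,160,200,170) if n=="top" else (215,185,200,180))
    c=im[y:y+h,x:x+w]
    cv2.imwrite(f"pics/{n}_crop.png",cv2.resize(c,None,fx=3,fy=3,interpolation=cv2.INTER_CUBIC))
    for p in ([(279,242),(300,290),(330,225),(350,270),(420,200)] if n=="top" else [(302,228),(320,256),(300,280),(283,297),(230,200)]): print(n,p,im[p[1],p[0]], cv2.cvtColor(im[p[1]:p[1]+1,p[0]:p[0]+1],cv2.COLOR_BGR2HSV)[0,0])
E
```

```text
top (279, 242) [120 136 133] [ 36  30 136]
top (300, 290) [121 134 133] [ 32  25 134]
top (330, 225) [109 122 131] [ 18  43 131]
top (350, 270) [105 119 128] [ 18  46 128]
top (420, 200) [113 128 133] [ 23  38 133]
side (302, 228) [168 179 187] [ 17  26 187]
side (320, 256) [171 183 190] [ 19  25 190]
side (300, 280) [156 166 182] [ 12  36 182]
side (283, 297) [173 185 192] [ 19  25 192]
side (230, 200) [ 92  99 105] [ 16  32 105]
```

View pics/top_crop.png

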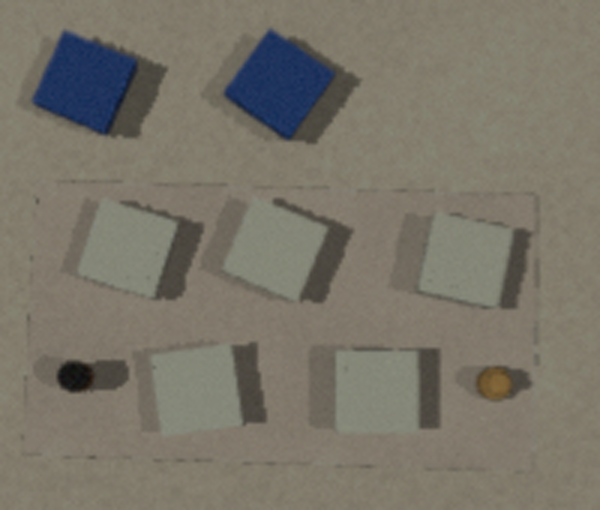

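View pics/side_crop.png

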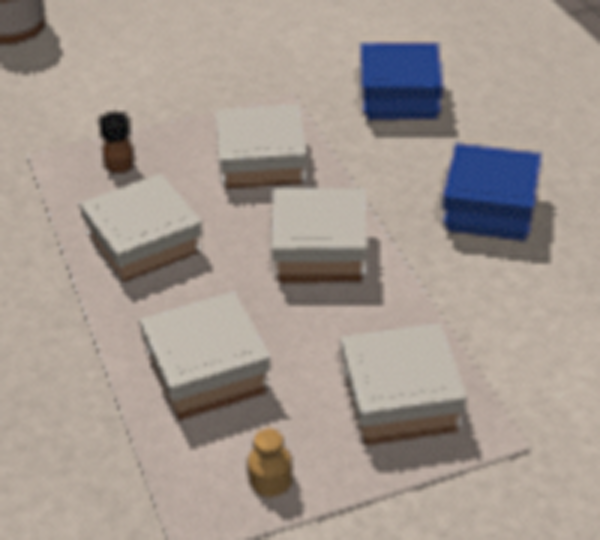

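```bash
python3 - <<'E'
from h import *
im=cv2.imread("pics/top0.png").astype(int)
m=((im[...,1]-im[...,2]>=-1)&(im[...,1]>105)&(im[...,2]>100)).astype(np.uint8)
m[:215]=0;m[320:]=0;m[:,:240]=0;m[:,420:]=0
m=cv2.morphologyEx(m,cv2.MORPH_OPEN,np.ones((3,3)))
cs,_=cv2.findContours(m,cv2.RETR_EXTERNAL,cv2.CHAIN_APPROX_NONE)
for c in cs:
    if cv2.contourArea(c)<300: continue
    R=cv2.minAreaRect(c);b=cv2.boxPoints(R)
    P=np.array([plane("top",q,.039) for q in b]);e=P[1]-P[0];f=P[2]-P[1]
    print(np.round(R[0],1),cv2.contourArea(c),"ctr mm",np.round(P.mean(0)*1e3,1),"side",np.round([np.linalg.norm(e)*1e3,np.linalg.norm(f)*1e3],1),"ang",np.round(np.degrees(np.arctan2(e[1],e[0]))%90,1))
for n,p,z in(("vial",(260,286),.05),("weight",(400,287),.043),("jar",(153,297),.095)): print(n,plane("top",p,z))
E
```

```text
[360.5 290. ] 690.0 ctr mm [ 448.4 -135.4   39. ] side [71.  67.8] ang 89.8
[300.  289.6] 680.5 ctr mm [449.9  23.2  39. ] side [71.2 71. ] ang 8.0
[389.7 246. ] 680.0 ctr mm [ 563.9 -214.2   39. ] side [72.5 73.5] ang 75.9
[277.1 242.2] 668.0 ctr mm [575.2  84.5  39. ] side [71.7 72.1] ang 72.2
[326.1 242.6] 681.0 ctr mm [573.7 -45.7  39. ] side [73.  72.8] ang 67.2
vial [0.45911968 0.12718014 0.05      ]
weight [ 0.45574539 -0.23851216  0.043     ]
jar [0.43040533 0.39368694 0.095     ]
```

```bash
cat >> h.py <<'E'
L={1:(449.9,23.2,8.0),2:(448.4,-135.4,0),3:(575.2,84.5,-17.8),4:(573.7,-45.7,-22.8),5:(563.9,-214.2,-14.1)}
def go(k,off,z):
    s=r.sense();x,y,a=L[k];a=np.radians(a)
    t=np.array([x+off*np.cos(a),y+off*np.sin(a),z]);p=np.array(s["tool_pos"])*1e3
    d=np.array(s["eef_rot"]).T@(t-p)
    print("t",round(s["time_s"],2),"pos",np.round(p,1),"F",np.round(s["force"],2),"w",round(s["width"],2),"| target",np.round(t,1),"tool shift",np.round(d,1))
E
python3 -m creep '[{"gripper":0},{"gripper":0},{"gripper":0}]' 20; python3 -c "
from h import *; go(3,-25,80)"
```

```text
t 0.1 pos [159.1 603.6 230.2] F [ 0.07  0.73 -0.76] w 0.99 | target [551.4  92.1  80. ] tool shift [-509.7 -394.3  150.9]invalid input at $[0]: expected keys x, y, z, wx, wy, wz, gripper
```

```bash
python3 -m creep '[{"x":-36,"y":-28,"z":5,"wx":0,"wy":0,"wz":0,"gripper":0},{"x":-36,"y":-28,"z":5,"wx":0,"wy":0,"wz":0,"gripper":0},{"x":-36,"y":-28,"z":10,"wx":0,"wy":0,"wz":0,"gripper":0},{"x":-36,"y":-28,"z":10,"wx":0,"wy":0,"wz":0,"gripper":0},{"x":-36,"y":-28,"z":10,"wx":0,"wy":0,"wz":0,"gripper":0},{"x":-36,"y":-28,"z":10,"wx":0,"wy":0,"wz":0,"gripper":0},{"x":-36,"y":-28,"z":10,"wx":0,"wy":0,"wz":0,"gripper":0},{"x":-36,"y":-28,"z":10,"wx":0,"wy":0,"wz":0,"gripper":0}]' 20; python3 -c "
from h import *; go(3,-25,80);print(r.sense()['eef_rot'])"
```

```text
time_s: 0.9
tool_pos: [0.3841, 0.309, 0.156]
eef_rot: [[-0.97, 0.243, -0.001], [0.243, 0.97, 0.002], [0.001, 0.001, -1.0]]
force: [1.0, 0.2, -0.5]
width: 0.004
t 0.9 pos [384.1 309.  156. ] F [ 0.95  0.22 -0.46] w 0.0 | target [551.4  92.1  80. ] tool shift [-215.1 -169.9   75.5]
[[-9.70054414e-01  2.42886823e-01 -6.52081973e-04]
 [ 2.42885541e-01  9.70053619e-01  1.60959134e-03]
 [ 1.02350300e-03  1.40300991e-03 -9.99998492e-01]]
```

```bash
python3 -m creep '[{"x":-36,"y":-28,"z":12,"wx":0,"wy":0,"wz":0,"gripper":0},{"x":-36,"y":-28,"z":12,"wx":0,"wy":0,"wz":0,"gripper":0},{"x":-36,"y":-28,"z":12,"wx":0,"wy":0,"wz":0,"gripper":0},{"x":-36,"y":-28,"z":12,"wx":0,"wy":0,"wz":0,"gripper":0},{"x":-36,"y":-28,"z":12,"wx":0,"wy":0,"wz":0,"gripper":0},{"x":-30,"y":-25,"z":10,"wx":0,"wy":0,"wz":0,"gripper":0},{"x":0,"y":0,"z":0,"wx":0,"wy":0,"wz":0,"gripper":0}]' ; python3 -c "
from h import *; go(3,-25,60)"
```

```text
time_s: 1.6
tool_pos: [0.5537, 0.0833, 0.0801]
eef_rot: [[-0.969, 0.249, -0.002], [0.249, 0.969, 0.001], [0.002, 0.001, -1.0]]
force: [-0.3, -0.2, -0.7]
width: -0.002
t 1.6 pos [553.7  83.3  80.1] F [-0.34 -0.18 -0.69] w -0.0 | target [551.4  92.1  60. ] tool shift [ 4.4  8.  20.1]
```

```bash
python3 -m creep '[{"x":4.5,"y":8,"z":20,"wx":0,"wy":0,"wz":0,"gripper":0},{"x":0,"y":0,"z":12,"wx":0,"wy":0,"wz":0,"gripper":0},{"x":0,"y":0,"z":0,"wx":0,"wy":0,"wz":0,"gripper":0}]' ; python3 -c "
from h import *; go(3,-25,44)"
```

```text
time_s: 1.9
tool_pos: [0.5507, 0.0913, 0.0463]
eef_rot: [[-0.968, 0.252, -0.004], [0.252, 0.968, 0.001], [0.004, 0.0, -1.0]]
force: [-0.7, -0.4, -0.4]
width: -0.0
t 1.9 pos [550.7  91.3  46.3] F [-0.66 -0.37 -0.44] w -0.0 | target [551.4  92.1  44. ] tool shift [-0.5  1.   2.3]
```

```bash
Z='[{"x":0,"y":0,"z":2,"wx":0,"wy":0,"wz":0,"gripper":0}]'; :
python3 -m creep '[{"x":0,"y":0,"z":2,"wx":0,"wy":0,"wz":0,"gripper":0}]'|grep -E 'tool_pos|force'
python3 -m creep '[{"x":0,"y":0,"z":2,"wx":0,"wy":0,"wz":0,"gripper":0}]'|grep -E 'tool_pos|force'
```

```text
tool_pos: [0.5503, 0.0918, 0.0444]
force: [0.1, 0.6, 1.1]
tool_pos: [0.5501, 0.0924, 0.0426]
force: [-0.2, 0.1, 0.7]
```

```bash
python3 -m creep '[{"x":0,"y":0,"z":1.5,"wx":0,"wy":0,"wz":0,"gripper":0}]'|grep -E 'tool_pos|force'
```

```text
tool_pos: [0.5503, 0.0928, 0.0415]
force: [0.1, 0.1, 0.1]
```

```bash
python3 -m creep '[{"x":0,"y":0,"z":1.5,"wx":0,"wy":0,"wz":0,"gripper":0}]'|grep -E 'tool_pos|force'
```

```text
tool_pos: [0.5506, 0.0931, 0.0405]
force: [-0.3, 0.6, -0.0]
```

```bash
python3 -m creep '[{"x":0,"y":0,"z":1.5,"wx":0,"wy":0,"wz":0,"gripper":0}]'|grep -E 'tool_pos|force'
```

```text
tool_pos: [0.5509, 0.0933, 0.0394]
force: [-0.3, 0.2, -0.5]
```

```bash
python3 -m creep '[{"x":0,"y":0,"z":1.5,"wx":0,"wy":0,"wz":0,"gripper":0}]'|grep -E 'tool_pos|force'
```

```text
tool_pos: [0.5512, 0.0934, 0.0381]
force: [0.4, 0.6, 0.0]
```

```bash
python3 -m creep '[{"x":0,"y":0,"z":1.5,"wx":0,"wy":0,"wz":0,"gripper":0}]'|grep -E 'tool_pos|force'
```

```text
tool_pos: [0.5514, 0.0934, 0.0367]
force: [0.9, 0.3, 0.9]
```

```bash
python3 -m creep '[{"x":0,"y":0,"z":1.5,"wx":0,"wy":0,"wz":0,"gripper":0}]'|grep -E 'tool_pos|force'
```

```text
tool_pos: [0.5515, 0.0934, 0.0353]
force: [-0.4, -1.1, 1.7]
```

```bash
python3 -m creep '[{"x":0,"y":0,"z":1.5,"wx":0,"wy":0,"wz":0,"gripper":0}]'|grep -E 'tool_pos|force'
```

```text
tool_pos: [0.5516, 0.0934, 0.034]
force: [-0.3, -0.9, 2.5]
```

```bash
python3 -m creep '[{"x":0,"y":0,"z":1,"wx":0,"wy":0,"wz":0,"gripper":0}]'|grep -E 'tool_pos|force'
```

```text
tool_pos: [0.5517, 0.0934, 0.0333]
force: [-3.1, 0.5, 7.2]
```

```bash
python3 -m creep '[{"x":0,"y":0,"z":0,"wx":0,"wy":0,"wz":0,"gripper":0}]'|grep -E 'tool_pos|force'; python3 -c "
from h import *;cv2.imwrite('pics/side1.png',cv2.cvtColor(cv2.resize(r.get_image('side')[185:365,215:415],None,fx=4,fy=4,interpolation=2)[:600],cv2.COLOR_RGB2BGR)); print(r.sense()['force'])"
```

```text
tool_pos: [0.5517, 0.0933, 0.0335]
force: [-1.7, 0.7, 2.8]
[-0.82131639 -0.53542735  3.28210707]
```

View pics/side1.png

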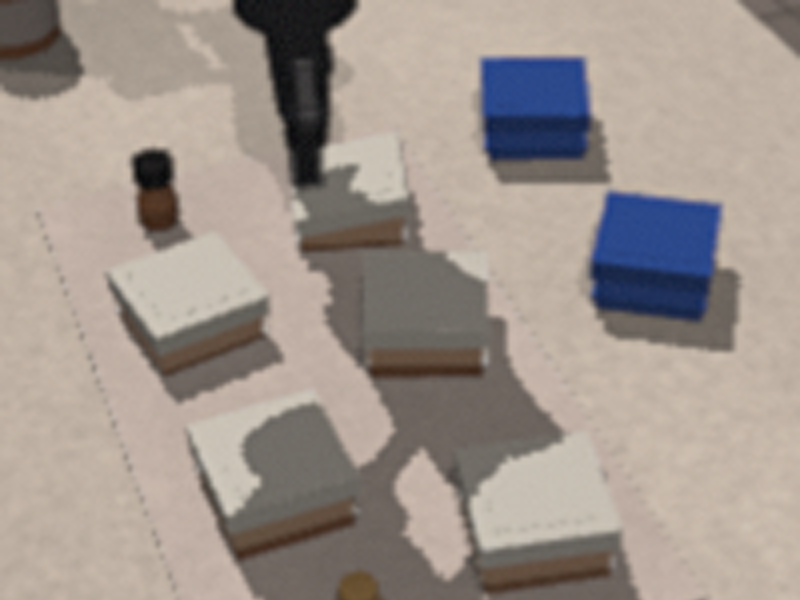

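Lid 3 (side crop, around (350,190)) is tipped toward the fingers. It gave about 4 mm, from z≈37.5 to 33.3, at under 3 N and then met a stop. That matches the loose lid. As a control, I back off and press a neighbouring lid at the same offset before pushing anything home.

```bash
python3 -m creep '[{"x":0,"y":0,"z":-10,"wx":0,"wy":0,"wz":0,"gripper":0},{"x":0,"y":0,"z":-20,"wx":0,"wy":0,"wz":0,"gripper":0},{"x":0,"y":0,"z":0,"wx":0,"wy":0,"wz":0,"gripper":0}]'|grep -E 'tool_pos|force'; python3 -c "
from h import *; go(4,-25,60)"
```

```text
tool_pos: [0.5516, 0.0932, 0.0641]
force: [0.7, 1.0, -0.3]
t 3.35 pos [551.6  93.2  64.1] F [ 0.74  1.04 -0.27] w -0.0 | target [550.7 -36.   60. ] tool shift [ -31.3 -125.4    3.9]
```

```bash
python3 -m creep '[{"x":-10,"y":-42,"z":2,"wx":0,"wy":0,"wz":0,"gripper":0},{"x":-11,"y":-42,"z":2,"wx":0,"wy":0,"wz":0,"gripper":0},{"x":-10,"y":-42,"z":0,"wx":0,"wy":0,"wz":0,"gripper":0},{"x":0,"y":0,"z":0,"wx":0,"wy":0,"wz":0,"gripper":0},{"x":0,"y":0,"z":12,"wx":0,"wy":0,"wz":0,"gripper":0},{"x":0,"y":0,"z":0,"wx":0,"wy":0,"wz":0,"gripper":0}]'|grep -E 'tool_pos|force'; python3 -c "
from h import *; go(4,-25,44)"
```

```text
tool_pos: [0.5518, -0.039, 0.0465]
force: [0.5, 0.3, -0.0]
t 3.95 pos [551.8 -39.   46.5] F [ 0.51  0.29 -0.01] w -0.0 | target [550.7 -36.   44. ] tool shift [1.9 2.6 2.5]
```

```bash
python3 -m creep '[{"x":2,"y":2.5,"z":2,"wx":0,"wy":0,"wz":0,"gripper":0}]'|grep -E 'tool_pos|force'
```

```text
tool_pos: [0.5507, -0.0352, 0.0441]
force: [0.2, 0.2, -0.3]
```

```bash
python3 -m creep '[{"x":0,"y":0,"z":1.5,"wx":0,"wy":0,"wz":0,"gripper":0}]'|grep -E 'tool_pos|force'
```

```text
tool_pos: [0.5495, -0.0338, 0.0421]
force: [-5.6, -1.4, 13.7]
```

```bash
python3 -m creep '[{"x":0,"y":0,"z":1.5,"wx":0,"wy":0,"wz":0,"gripper":0}]'|grep -E 'tool_pos|force'
```

```text
tool_pos: [0.5495, -0.0337, 0.042]
force: [-5.0, -5.7, 21.5]
```

```bash
python3 -m creep '[{"x":0,"y":0,"z":1.5,"wx":0,"wy":0,"wz":0,"gripper":0}]'|grep -E 'tool_pos|force'
```

```text
tool_pos: [0.5496, -0.0337, 0.0421]
force: [-4.7, -4.0, 10.9]
```

The control lid is firm: it rises to 14–21 N with no give at z = 42.1 mm. So lid 3 is the loose one. I return to its centre.

```bash
python3 -m creep '[{"x":0,"y":0,"z":-10,"wx":0,"wy":0,"wz":0,"gripper":0},{"x":0,"y":0,"z":-15,"wx":0,"wy":0,"wz":0,"gripper":0},{"x":0,"y":0,"z":0,"wx":0,"wy":0,"wz":0,"gripper":0}]'|grep -E 'tool_pos|force'; python3 -c "
from h import *; go(3,0,60)"
```

```text
tool_pos: [0.5502, -0.0311, 0.0692]
force: [0.8, 0.4, 0.4]
t 4.65 pos [550.2 -31.1  69.2] F [0.81 0.45 0.39] w 0.0 | target [575.2  84.5  60. ] tool shift [  2.7 118.3   9.1]
```

```bash
python3 -m creep '[{"x":1,"y":40,"z":0,"wx":0,"wy":0,"wz":0,"gripper":0},{"x":1,"y":40,"z":4,"wx":0,"wy":0,"wz":0,"gripper":0},{"x":0,"y":37,"z":4,"wx":0,"wy":0,"wz":0,"gripper":0},{"x":0,"y":0,"z":0,"wx":0,"wy":0,"wz":0,"gripper":0},{"x":0,"y":0,"z":0,"wx":0,"wy":0,"wz":0,"gripper":0}]'|grep -E 'tool_pos|force|eef'; python3 -c "
from h import *; go(3,0,42)"
```

```text
tool_pos: [0.5784, 0.0878, 0.0631]
eef_rot: [[-0.972, 0.234, 0.007], [0.234, 0.972, -0.001], [-0.007, 0.001, -1.0]]
force: [-0.1, 0.0, -0.6]
t 5.15 pos [578.4  87.8  63.1] F [-0.12  0.02 -0.58] w -0.0 | target [575.2  84.5  42. ] tool shift [ 2.5 -4.  21.1]
```

```bash
python3 -m creep '[{"x":2.5,"y":-4,"z":10,"wx":0,"wy":0,"wz":0,"gripper":0},{"x":0,"y":0,"z":10,"wx":0,"wy":0,"wz":0,"gripper":0},{"x":0,"y":0,"z":0,"wx":0,"wy":0,"wz":0,"gripper":0}]'|grep -E 'tool_pos|force'; python3 -c "
from h import *; go(3,0,38)
cv2.imwrite('pics/side2.png',cv2.cvtColor(cv2.resize(r.get_image('side')[185:335,215:415],None,fx=4,fy=4,interpolation=2),cv2.COLOR_RGB2BGR))"
```

```text
tool_pos: [0.5739, 0.0825, 0.0414]
force: [-0.0, 0.0, -1.3]
t 5.45 pos [573.9  82.5  41.4] F [-0.01  0.04 -1.32] w -0.0 | target [575.2  84.5  38. ] tool shift [-0.8  2.3  3.4]
```

View pics/side2.png

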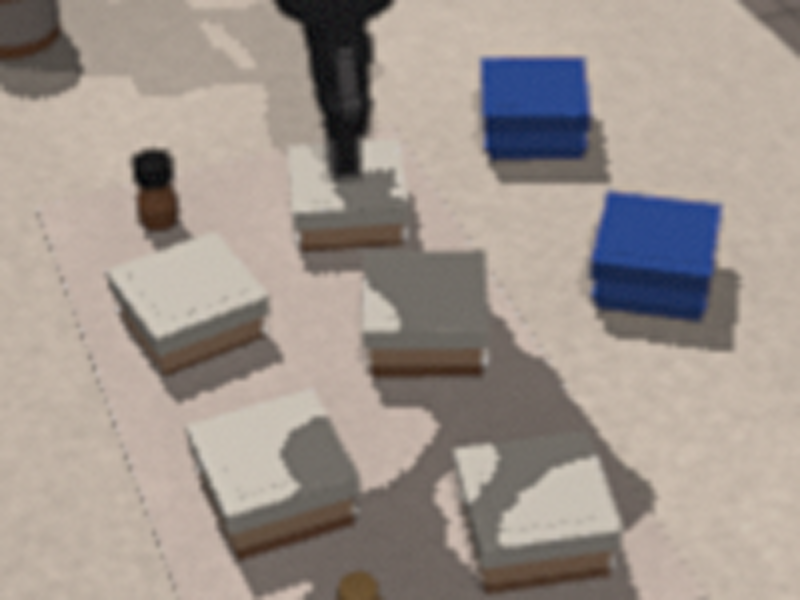

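Lid 3 has sprung back level, and the tip at (345,172) is over its middle. Now I press.

```bash
python3 -m creep '[{"x":-0.8,"y":2.3,"z":2.5,"wx":0,"wy":0,"wz":0,"gripper":0}]'|grep -E 'tool_pos|force'
```

```text
tool_pos: [0.5755, 0.0836, 0.0392]
force: [-0.1, 0.3, 0.1]
```

```bash
python3 -m creep '[{"x":0,"y":0,"z":1.5,"wx":0,"wy":0,"wz":0,"gripper":0}]'|grep -E 'tool_pos|force'
```

```text
tool_pos: [0.5755, 0.0832, 0.0374]
force: [-0.1, 0.5, -0.7]
```

```bash
python3 -m creep '[{"x":0,"y":0,"z":1.5,"wx":0,"wy":0,"wz":0,"gripper":0}]'|grep -E 'tool_pos|force'
```

```text
tool_pos: [0.5757, 0.0831, 0.0364]
force: [-3.7, 1.3, 9.7]
```

```bash
python3 -m creep '[{"x":0,"y":0,"z":1.5,"wx":0,"wy":0,"wz":0,"gripper":0}]'|grep -E 'tool_pos|force'
```

```text
tool_pos: [0.5757, 0.0831, 0.0361]
force: [-4.2, 0.9, 9.3]
```

```bash
python3 -m creep '[{"x":0,"y":0,"z":2,"wx":0,"wy":0,"wz":0,"gripper":0}]'|grep -E 'tool_pos|force'
```

```text
tool_pos: [0.5757, 0.0831, 0.0355]
force: [-3.8, -0.5, 10.1]
```

```bash
python3 -m creep '[{"x":0,"y":0,"z":2,"wx":0,"wy":0,"wz":0,"gripper":0}]'|grep -E 'tool_pos|force'
```

```text
tool_pos: [0.5757, 0.0831, 0.035]
force: [-4.6, -0.6, 9.4]
```

```bash
python3 -m creep '[{"x":0,"y":0,"z":2,"wx":0,"wy":0,"wz":0,"gripper":0}]'|grep -E 'tool_pos|force'
```

```text
tool_pos: [0.5757, 0.0831, 0.0346]
force: [-4.8, -1.5, 9.5]
```

```bash
python3 -m creep '[{"x":0,"y":0,"z":2,"wx":0,"wy":0,"wz":0,"gripper":0}]'|grep -E 'tool_pos|force'
```

```text
tool_pos: [0.5757, 0.0831, 0.0342]
force: [-4.4, 1.0, 9.0]
```

It is sliding at about 9.5 N, so I continue.

```bash
python3 -m creep '[{"x":0,"y":0,"z":2.5,"wx":0,"wy":0,"wz":0,"gripper":0},{"x":0,"y":0,"z":2.5,"wx":0,"wy":0,"wz":0,"gripper":0}]'|grep -E 'tool_pos|force'
```

```text
tool_pos: [0.5757, 0.0831, 0.0325]
force: [-3.4, -0.4, 8.8]
```

```bash
python3 -m creep '[{"x":0,"y":0,"z":2.5,"wx":0,"wy":0,"wz":0,"gripper":0},{"x":0,"y":0,"z":2.5,"wx":0,"wy":0,"wz":0,"gripper":0}]'|grep -E 'tool_pos|force'
```

```text
tool_pos: [0.5758, 0.0831, 0.0308]
force: [-5.2, 0.4, 18.2]
```

```bash
python3 -m creep '[{"x":0,"y":0,"z":2,"wx":0,"wy":0,"wz":0,"gripper":0},{"x":0,"y":0,"z":2,"wx":0,"wy":0,"wz":0,"gripper":0}]'|grep -E 'tool_pos|force'
```

```text
tool_pos: [0.5757, 0.0831, 0.0308]
force: [-4.6, -0.3, 10.5]
```

```bash
python3 -m creep '[{"x":0,"y":0,"z":2,"wx":0,"wy":0,"wz":0,"gripper":0},{"x":0,"y":0,"z":2,"wx":0,"wy":0,"wz":0,"gripper":0}]'|grep -E 'tool_pos|force|eef'
```

```text
tool_pos: [0.5757, 0.0831, 0.0308]
eef_rot: [[-0.971, 0.238, -0.006], [0.238, 0.971, -0.002], [0.005, -0.003, -1.0]]
force: [-4.8, 0.1, 10.8]
```

It went from z≈36.8 to 30.8, a full 6 mm, and stopped hard there. I check that the hold is steady and the lid level.

```bash
python3 - <<'E'
from h import *
im=r.get_image('side')
cv2.imwrite('pics/side3.png',cv2.cvtColor(cv2.resize(im[185:335,215:415],None,fx=4,fy=4,interpolation=2),cv2.COLOR_RGB2BGR))
for _ in range(5):
    r.get_image('top');s=r.sense();print(s["time_s"],np.round(s["force"],1),np.round(s["tool_pos"],4))
E
```

```text
7.2 [-5.2 -1.1 11.9] [0.5757 0.0831 0.0308]
7.25 [-5.2 -0.6 10.9] [0.5757 0.0831 0.0308]
7.3 [-4.8 -0.  11.8] [0.5757 0.0831 0.0308]
7.35 [-4.4 -0.1 11.4] [0.5757 0.0831 0.0308]
7.4 [-4.5 -0.3 11. ] [0.5757 0.0831 0.0308]
```

View pics/side3.png

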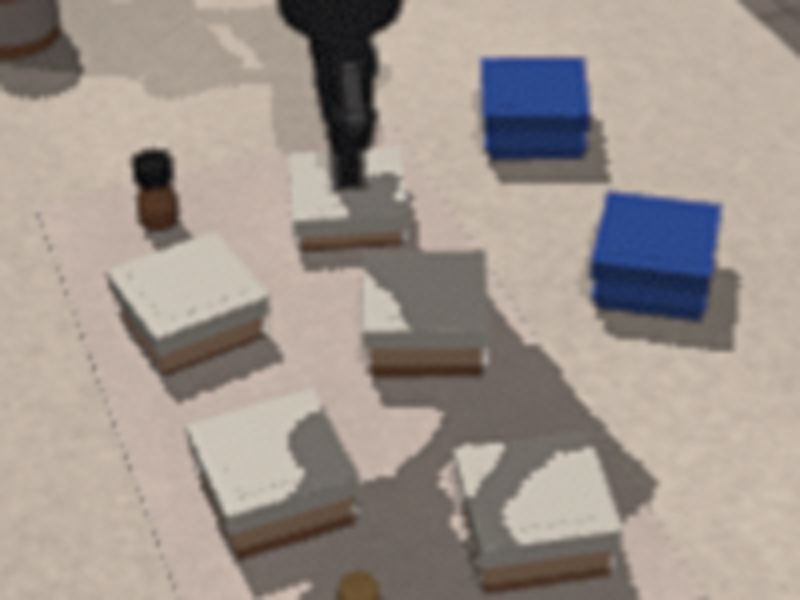

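The lid at (350,195) now sits lower. Its amber band is thin and even, so it is level, and the fingertips are on its middle at (347,185) with a steady 11 N or so. Nothing else has moved.

```bash
python3 -c "
from station import r
print(r.hand_in())"
```

```text
the job is handed in; nothing more can be done
None
```

The loose lid is pushed home. I handed the job in with the shut fingertips still pressing on it at about 11 N, at 7.4 s.

- **Finding it:** The lid near (575, 84) mm, far row on the robot's left, gave about 4 mm at under 3 N when pressed 25 mm off its middle, then sprang back level. One neighbour, near (574, −46) mm, pressed the same way as a control, was firm at 14–21 N with no give. I did not press the other three lids, because the first one already matched the description.
- **Pushing it home:** Pressed at its middle, the lid slid at about 9.5 N from z ≈ 36.8 mm to 30.8 mm, close to the stated 6 mm, and stopped hard there.
- **Last checks:** The tip position held steady over 0.25 s. In the side view the amber band under the lid is even, so it looks level, but I did not measure the angle. The vial, the blue boxes and the other lids look unmoved in the last side crop. The jar and spatula are outside that crop, but the arm did not go near them. No check failed or disagreed.

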